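Push the radio module into its place on the mounting rail

ROBOT

A 6-joint arm with a two-finger parallel gripper is mounted at the origin on the work surface. World frame = base frame: x ahead of the robot, y to its left, z up, the work surface at z = 0. Lengths are in m, angles in rad, forces in N, time in s.
With the tool pointing down it reaches from about 0.25 to 0.775 m from the base axis. Payload 4 kg.
Tool frame: the origin (TCP) lies on the centre line of the jaws, within the pads' length; the fingertips stand 14 mm ahead of it and the grasp point (between the pads) lies 5 mm behind it; z points along the fingers, x is the direction in which the jaws open and shut, and the axes are right-handed (so a half turn about z gives the same grasp; the last joint's range is limited). The gripper opens to 94 mm and grips with 3 to 60 N. Pads are 16 mm wide; open, the fingers measure 119 mm over their backs; the gripper's body (75 mm by 177 mm) begins 78 mm behind the grasp point.
Start: joints at [-1.239, 0.087, 1.371, -0, 1.684, -0.103], TCP at [0.232, -0.499, 0.22] pointing down, gripper open.
Joint ranges: [-3.1, 3.1], [-0.76, 2.03], [0.27, 2.55], [-1.08, 4.22], [0.17, 2.65], [-2.57, 2.57]. Speed limits (rad/s): [2.79, 2.79, 3.14, 3.14, 3.14, 3.14].

INTERFACE

Orientations are given as a unit quaternion [w, x, y, z].
In Python, from rig import env gives the robot as it stands.
- The arm moves only by the tool jog_arm, never from a script. Its argument "deltas" is a list that holds one entry, the list of rows, each a list of 6 numbers: the shift along the tool's x, y, z each as a share of 10 cm, from -1 to 1, then the turn, a rotation vector about the tool's x, y, z each as a share of 180 degrees, from -1 to 1. In form: [[[x, y, z, rx, ry, rz], ...]]. A call has 1 to 5 rows; each row is the pose to reach, as a shift and turn from the pose measured when the call began, along the tool's axes at that moment, turning the shorter way round; what a row does not reach only later rows make up. A row lasts 1/12 s, in which the tool goes at most 41.7 mm and 7.16 degrees, less where a joint would pass 70% of its speed; a pose out of reach is approached as far as the arm can. A call with a number of a shift or a turn outside -1 to 1 is refused whole. A call with a gripper value outside its range is refused whole. "fingers" is the closure, from 0 (fully open) to 1 (shut), set as the call begins (left out, the last holds). The fingers move at their own pace and stop on an object; "squeeze" is the grip in N (left out, the last holds). Time passes only in rows, so rows that repeat a pose let the fingers close. It gives the time, the measured TCP pose, the force and the opening at its end, in the units of the state.
- env.sense(): the state, without advancing time (a new reading comes with each control period).
- env.grab_frame(name): name is "scene" or "top" or "wrist"; returns a dict with "img" (400x640x3 uint8, blue, green, red), "z_map" (400x640 float32, m along the optical axis (not along the pixel's ray), 0 where there is no reading), "intrinsics" (3x3 intrinsics, pixels), "R" (3x3) and "t" (3): a world point X has camera coordinates R X + t. Camera axes: x right, y down, z forward; pixel columns grow to the right and rows downward; lengths in m; the calibration is good to about 2 mm. A picture is of the moment at which its call begins.
- env.finish_job(): hands the job in, once; it reports no verdict.
The state is a dict: "t": time; "q": joint angles; "qd": joint speeds; "tau": joint torques, N m; "tcp_pos": TCP position; "ee_rot": TCP orientation; "ft_force": force on the tool from outside, world axes, zero at the start; "wrist_torque": the same for the moment, N m; "grip_width": finger opening in m.
Only numpy, scipy, OpenCV 4.12 (cv2) and the standard library are available. Lean on these libraries where they do the work, as an engineer would, in place of code of your own. Each camera call takes 0.05 s, during which the arm holds its last target.

TASK

Push the loose flat module that has two stubby antennas on top across the bench until its back lies flush and square against the long metal rail and its side is right up against the fixed unit with the four tall antennas. Push it only by its sides with the fingers: do not pick it up or lift it, and do not touch its two antennas. Leave the other module and everything else lying about where it is.

Things in the scene. Friction and masses are not known exactly. Their poses are not given: they have to be found in the camera images.
- module: The loose black steel module to push: a flat box 95 (x) x 115 (y) x 36 mm high, 0.33 to 0.66 kg, with two stubby black antennas on top (each 13 mm across, rising 26 mm above the lid, to 62 mm above the bench). Origin: centre of its underside, on the bench. Its x axis points to its back face, the one that goes against the rail (starts up to about 22 degrees off square with the rail); z up. It slides on the bench with a few newtons.
- stubs: The two stubby antennas on the module, fixed to it. Origin: centre of the module's lid, 36 mm above its underside; the antennas stand at x = +20 mm, y = -30 and +30 mm in the module's axes. Not to be touched.
- rail: The fixed straight aluminium angle rail across the bench: 25 mm high, 860 mm long. Origin: at bench height, on the middle of its near face (the face turned to the robot, which is the stop). x points square away from that face, away from the robot; y runs along the rail. The space between the two fixed end units along the rail is about 530 mm and starts empty.
- chassis: The fixed black unit at one end of the rail (left or right end, it varies), 100 (x) x 140 (y) x 55 mm high, with four tall black antennas on top (to 195 mm above the bench, within 27 mm of its middle in y). Origin: centre of its underside. Its axes are parallel to the rail's; its back is against the rail; the side face turned to the middle of the rail, 70 mm from its origin along y, is the second stop.
- psu: The fixed black unit of the same size without antennas at the other end of the rail: 100 x 140 x 55 mm high, with a jar standing on top. Origin: centre of its underside. Not a stop for this job.
- cardmodule: The other loose module, same black box 95 x 115 x 36 mm but with rows of white and red card carriers on its lid (48 mm high in all) and no antennas. Origin: centre of its underside. Leave it alone. It stands beside the module, about 240 mm from it, on the left or the right. A module lying against the rail can slide along it past this one with about 10 mm or more to spare, if it stays square.
- spare: A spare antenna standing on a round magnet foot 28 mm across, 52 mm high, between the two loose modules. Origin: centre of its underside. Leave it alone.
- jar: A small jar, 40 mm across and 45 mm high, on top of the end unit without antennas. Origin: centre of its underside. Leave it alone.
- driver: A screwdriver 160 mm long, under 35 mm high, lying on the left along its own x axis. Leave it alone.
- mug: A white mug, 80 mm across and 90 mm high, off to the left. Origin: centre of its underside. Leave it alone.
- tray: A low grey open tray, 110 x 160 x 30 mm high, off to the right. Origin: centre of its underside. Leave it alone.
Things that resemble listed ones, but are neither listed nor needed, are in the scene too. Leave any blue or turquoise look-alike of the module alone.

How it is judged:
By the outcome, as a careful person would: the job done as asked, in the order asked, and still so for the second after the job is handed in, with the robot touching nothing.
It also fails if it takes over 64 s, if anything falls off the work surface, if the arm or the gripper's body presses on something with over 40 N, if the wrist force passes 120 N, or if a joint passes its speed limit or range.

## Working session

There is one attempt and no reset: what is moved stays moved. The work goes in short steps, Python scripts to look and compute and a tool call to move; the robot and the scene stay as the last step left them, time stands still between calls to the robot, and variables do not carry over. Pictures are saved under pics/ and viewed, and the job is handed in when it is done.

Besides the shell and the picture viewer there is one more tool, called after "Request:" as a command line: name --argument value ..., lists and objects as JSON in quotes. jog_arm: Moves the arm, as the interface text tells. Its arguments: {"type":"object","properties":{"deltas":{"type":"array","items":{"type":"array","items":{"type":"array","items":{"type":"number","minimum":-1,"maximum":1}}}},"fingers":{"type":"number"},"squeeze":{"type":"number"}},"required":["deltas"]}

```bash
mkdir -p pics; ls; python3 - <<'E'
from rig import env
import cv2,pickle
s=env.sense();print(s)
d={}
for n in ["scene","top"]:
    f=env.grab_frame(n);cv2.imwrite(f"pics/{n}0.png",f["img"]);d[n]=f
    print(n,f["intrinsics"],f["R"],f["t"])
pickle.dump(d,open("f0.pkl","wb"))
E
```

```text
pics
{'t': 0.0, 'q': array([-1.23910539e+00,  8.79691827e-02,  1.37222667e+00,  7.37668642e-07,
        1.68358937e+00, -1.03125548e-01]), 'qd': array([ 0.00114164, -0.00086641,  0.00067148, -0.00083182, -0.0002682 ,
        0.00060928]), 'tau': array([-2.01623494e-03, -3.40183425e+01, -3.02433980e+01,  7.16252206e-02,
        3.31354339e-02, -1.85465296e-04]), 'tcp_pos': array([ 0.23150148, -0.49834684,  0.21831038]), 'ee_rot': array([-6.82023000e-04,  8.42983493e-01, -5.37938313e-01, -8.58304389e-04]), 'ft_force': array([-0.51016735,  0.3136905 , -1.14196785]), 'wrist_torque': array([-0.02692185, -0.01246395,  0.023912  ]), 'grip_width': 0.0939072146282966}
scene [[422.81339066   0.         319.00304326]
 [  0.         422.81339066 202.89951863]
 [  0.           0.           1.        ]] [[-0.09293538  0.99566224 -0.00444127]
 [ 0.64300429  0.05661132 -0.7637674 ]
 [-0.76020293 -0.07383677 -0.64547628]] [ 0.03278025 -0.24009061  1.4024987 ]
top [[416.0182981    0.         320.47017171]
 [  0.         416.0182981  198.24780237]
 [  0.           0.           1.        ]] [[-0.01360373 -0.99988392  0.00686144]
 [-0.99417573  0.01279175 -0.10700932]
 [ 0.10690913 -0.00827721 -0.99423434]] [-2.12701851e-05  4.69767447e-01  1.02815649e+00]
```

View pics/scene0.png

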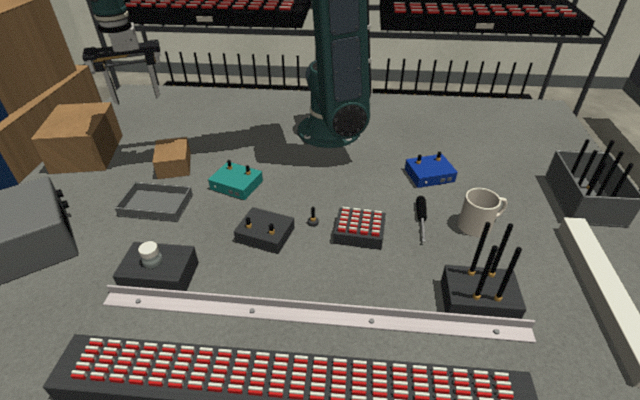

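View pics/top0.png

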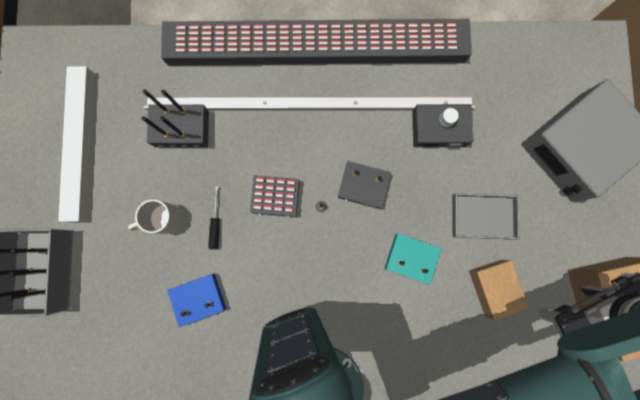

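The top view shows the module (stubs) at about (365,185), the card module at (275,195), the spare at (321,206), the chassis at (177,120) and the rail near row 103. The module must go up to the rail, then left (+y). Next I measure these from depth.

```bash
cat > h.py <<'E'
import numpy as np,cv2
def world(f):
    K=f["intrinsics"];z=f["z_map"].astype(float);v,u=np.indices(z.shape)
    c=np.stack([(u-K[0,2])/K[0,0]*z,(v-K[1,2])/K[1,1]*z,z],-1)
    W=(c-f["t"])@f["R"]; W[z==0]=np.nan; return W
def project(f,X):
    c=f["R"]@np.asarray(X)+f["t"];p=f["intrinsics"]@c;return p[:2]/p[2]
def boxes(f,lo,hi,region,minpix=100):
    W=world(f)
    m=(W[...,2]>lo)&(W[...,2]<hi)
    m&=(W[...,0]>region[0])&(W[...,0]<region[1])&(W[...,1]>region[2])&(W[...,1]<region[3])
    n,l,st,ce=cv2.connectedComponentsWithStats(m.astype(np.uint8))
    for i in range(1,n):
        if st[i,4]<minpix: continue
        P=W[l==i]
        # pixel rect scaled to lid height plane
        r=cv2.minAreaRect(P[:,:2].astype(np.float32)*1000)
        print("px",np.round(ce[i]),"n",st[i,4],"z",np.round(np.median(P[:,2]),4),"mean",np.round(P.mean(0),4),"rect",np.round(r[0],1),np.round(r[1],1),round(r[2],2))
E
python3 - <<'E'
import pickle
from h import *
d=pickle.load(open("f0.pkl","rb"))
for n in ["top","scene"]:
    f=d[n]
    print(n);
    for lo,hi in [(.012,.022),(.022,.030),(.030,.043),(.043,.06)]:
        print(lo,hi);boxes(f,lo,hi,(.3,.85,-.45,.55),60)
E
```

```text
top
0.012 0.022
px [338.  61.] n 329 z 0.0172 mean [ 0.8341 -0.0592  0.0171] rect [834.2 -57.2] [545.1   5.2] 89.74
px [196.  63.] n 106 z 0.0168 mean [0.8341 0.3174 0.017 ] rect [834.3 317.5] [157.8   4.3] 89.56
px [239. 108.] n 61 z 0.0191 mean [0.7095 0.2033 0.0182] rect [711.3 200.8] [109.9   6.1] 89.75
px [295. 108.] n 104 z 0.0186 mean [0.7082 0.057  0.0179] rect [708.7  49.3] [167.6   6.9] 88.36
px [376. 108.] n 119 z 0.0182 mean [ 0.705  -0.1555  0.0177] rect [ 706.4 -146.5] [212.6  24.1] 83.75
px [215. 202.] n 68 z 0.0151 mean [0.4648 0.2619 0.0151] rect [464.9 261.6] [ 6.1 77.3] 88.5
px [217. 232.] n 92 z 0.0188 mean [0.3884 0.2556 0.0183] rect [384.7 256.7] [78.2 11.5] 1.24
0.022 0.03
px [442.  59.] n 70 z 0.0257 mean [ 0.834  -0.3321  0.0257] rect [ 834.2 -333. ] [  3.8 130.6] 0.06
px [222. 108.] n 85 z 0.0246 mean [0.7084 0.2456 0.0247] rect [695.4 236.3] [ 41.1 101.5] 1.43
px [351. 106.] n 225 z 0.0245 mean [ 0.7084 -0.0889  0.0246] rect [707.6 -88.9] [327.7   6. ] 89.35
px [213. 234.] n 175 z 0.0245 mean [0.3823 0.2645 0.0246] rect [384.6 264.7] [20.3 77.6] 89.21
0.03 
[... 3587 characters left out ...]
[16.1 77.6] 85.27
px [476. 217.] n 182 z 0.0521 mean [0.4548 0.3815 0.0519] rect [449.4 386.2] [78.3 34.8] 71.63
px [356. 216.] n 114 z 0.0467 mean [0.4695 0.0986 0.0466] rect [470.3  98.5] [15.8 62.5] 83.97
px [366. 221.] n 150 z 0.0463 mean [0.482  0.1235 0.0465] rect [481.  123.4] [17.  77.2] 84.44
px [377. 222.] n 146 z 0.046 mean [0.4839 0.149  0.0464] rect [483.9 149.2] [17.  77.2] 84.7
px [156. 265.] n 2208 z 0.0552 mean [ 0.6654 -0.3126  0.0544] rect [ 654.3 -319.4] [103.8 141.4] 0.3
px [483. 290.] n 2684 z 0.0551 mean [0.6717 0.3524 0.0545] rect [661.3 356.8] [141.1 102.4] 89.93
px [308. 356.] n 2196 z 0.0502 mean [0.8407 0.0206 0.0504] rect [8.417e+02 4.000e-01] [798.6  16.8] 89.99
```

```bash
cat > go.py <<'E'
import sys,numpy as np
from scipy.spatial.transform import Rotation as Ro
from rig import env
def delta(x,y,z,ang):
    s=env.sense();q=s["ee_rot"];Rt=Ro.from_quat([q[1],q[2],q[3],q[0]])
    a=np.radians(ang);X=np.array([np.cos(a),np.sin(a),0]);Z=np.array([0,0,-1.]);Y=np.cross(Z,X)
    G=Ro.from_matrix(np.stack([X,Y,Z],1))
    sh=Rt.inv().apply(np.array([x,y,z])-s["tcp_pos"])/.1
    rv=(Rt.inv()*G).as_rotvec()/np.pi
    return s,sh,rv
if __name__=="__main__":
    x,y,z,a=map(float,sys.argv[1:5])
    s,sh,rv=delta(x,y,z,a)
    X=Ro.from_quat(np.roll(s["ee_rot"],-1)).as_matrix()[:,0]
    print("t",round(s["t"],2),"pos",s["tcp_pos"].round(4),"jaw",np.degrees(np.arctan2(X[1],X[0])).round(2),"F",s["ft_force"].round(1),"w",round(s["grip_width"],4))
    print("shift(10cm)",sh.round(3),"turn",rv.round(4))
E
python3 go.py .426 -.095 .2 -105.5; python3 -c "
import pickle
from h import *
d=pickle.load(open('f0.pkl','rb'))
boxes(d['top'],.02,.3,(.36,.5,-.05,.04),5)
boxes(d['scene'],.04,.07,(.4,.6,-.2,.04),5)
boxes(d['top'],.01,.4,(.1,.4,-.6,-.3),100)
"
```

```text
t 0.1 pos [ 0.2315 -0.4984  0.2184] jaw -65.09 F [ 0.3 -0.1 -0.8] w 0.0937
shift(10cm) [-2.839 -3.463  0.191] turn [2.000e-04 6.000e-04 2.245e-01]
px [321. 205.] n 18 z 0.0504 mean [ 0.45   -0.006   0.0457] rect [450.5  -6. ] [8.9 8.3] 37.16
px [313. 209.] n 21 z 0.0485 mean [ 0.4525 -0.0044  0.0482] rect [451.1  -4. ] [10.1  7.3] 3.96
px [248. 222.] n 48 z 0.0532 mean [ 0.5176 -0.1498  0.0528] rect [ 515.9 -149.8] [10.  11.3] 42.2
px [272. 228.] n 47 z 0.0516 mean [ 0.5332 -0.0922  0.0528] rect [532.2 -91.7] [11.3 10.7] 45.17
px [488. 234.] n 222 z 0.0278 mean [ 0.3746 -0.4276  0.0251] rect [ 381.7 -422.4] [161.   35.8] 89.23
px [499. 289.] n 2321 z 0.0592 mean [ 0.2403 -0.433   0.055 ] rect [ 239.7 -439.6] [120.7  91.8] 17.5
px [593. 304.] n 2578 z 0.3418 mean [ 0.2441 -0.478   0.3312] rect [ 242.8 -491.8] [ 50.1 176.2] 26.6
```

Request:
jog_arm --deltas '[[[-0.3,-0.37,0,0,0,0.03],[-0.6,-0.73,0,0,0,0.06],[-0.8,-0.98,0,0,0,0.1],[-0.8,-0.98,0,0,0,0.14],[-0.8,-0.98,0,0,0,0.14]]]' --fingers 0.52

```text
t: 0.52
tcp_pos: [0.2876, -0.3826, 0.2185]
ee_rot: [0.001, -0.706, 0.709, 0.001]
ft_force: [-0.7, -0.5, 0.8]
grip_width: 0.0639
```

```bash
python3 go.py .426 -.095 .2 -105.5
```

```text
t 0.52 pos [ 0.2876 -0.3826  0.2185] jaw -90.23 F [-0.7 -0.5  0.8] w 0.0639
shift(10cm) [-2.881 -1.373  0.191] turn [0.0003 0.0006 0.0849]
```

Request:
jog_arm --deltas '[[[-0.36,-0.17,0,0,0,0.03],[-0.7,-0.34,0,0,0,0.06],[-1,-0.48,0,0,0,0.085],[-1,-0.48,0,0,0,0.085],[-1,-0.48,0,0,0,0.085]]]'

```text
t: 0.93
tcp_pos: [0.3361, -0.2827, 0.2186]
ee_rot: [-0.0, -0.607, 0.795, 0.001]
ft_force: [0.1, 0.2, 0.9]
grip_width: 0.0449
```

```bash
python3 go.py .426 -.095 .2 -105.5
```

```text
t 0.93 pos [ 0.3361 -0.2827  0.2186] jaw -105.23 F [0.1 0.2 0.9] w 0.0449
shift(10cm) [-2.047 -0.374  0.188] turn [0.0004 0.0003 0.0015]
```

Request:
jog_arm --deltas '[[[-0.36,-0.07,0,0,0,0],[-0.7,-0.13,0,0,0,0],[-1,-0.185,0,0,0,0],[-1,-0.185,0,0,0,0],[-1,-0.185,0,0,0,0]]]'

```text
t: 1.35
tcp_pos: [0.3803, -0.1919, 0.2185]
ee_rot: [-0.001, -0.608, 0.794, 0.001]
ft_force: [0.3, 0.0, -0.3]
grip_width: 0.0451
```

Request:
jog_arm --deltas '[[[-0.36,-0.07,0,0,0,0],[-0.7,-0.13,0.2,0,0,0],[-1,-0.185,0.5,0,0,0],[-1,-0.185,0.7,0,0,0],[-1,-0.185,0.7,0,0,0]]]'

```text
t: 1.77
tcp_pos: [0.4213, -0.1001, 0.1432]
ee_rot: [-0.004, -0.609, 0.793, 0.005]
ft_force: [-0.6, -0.2, -0.2]
grip_width: 0.045
```

```bash
python3 go.py .426 -.095 .023 -105.5; python3 -c "
from rig import env;import cv2
for n in ['top','wrist']:
  cv2.imwrite('pics/%s1.png'%n,env.grab_frame(n)['img'])"
```

```text
t 1.77 pos [ 0.4213 -0.1001  0.1432] jaw -105.01 F [-0.6 -0.2 -0.2] w 0.045
shift(10cm) [-0.062 -0.046  1.202] turn [ 0.0038 -0.0001  0.0027]
```

View pics/top1.png

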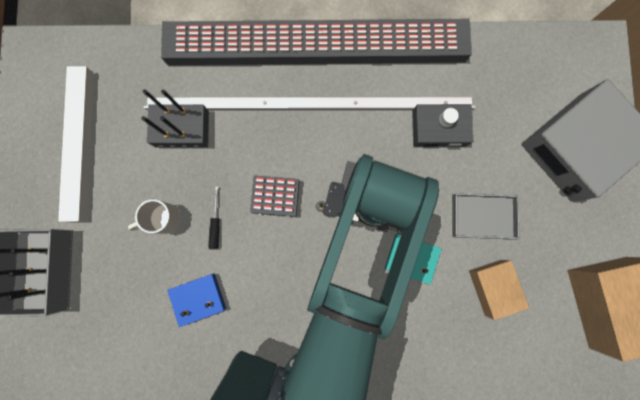

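View pics/wrist1.png

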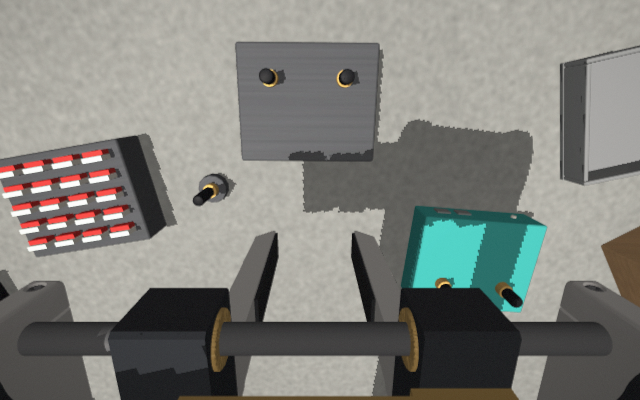

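Wrist view: the module is centred ahead of both fingers, which are at columns about 265 and 360; the spare at (210,185) is clear to the left. Descending.

Request:
jog_arm --deltas '[[[-0.03,-0.02,0.35,0.002,0,0.003],[-0.05,-0.03,0.7,0.003,0,0.003],[-0.05,-0.03,0.95,0.004,0,0.003],[-0.05,-0.03,0.99,0.004,0,0.003],[-0.05,-0.03,0.99,0.004,0,0.003]]]'

```text
t: 2.28
tcp_pos: [0.4269, -0.0993, 0.049]
ee_rot: [0.002, -0.603, 0.798, -0.003]
ft_force: [-0.5, -0.3, 0.3]
grip_width: 0.045
```

```bash
python3 go.py .436 -.097 .023 -105.5
```

```text
t 2.28 pos [ 0.4269 -0.0993  0.049 ] jaw -105.83 F [-0.5 -0.3  0.3] w 0.045
shift(10cm) [-0.047 -0.079  0.261] turn [-0.0023 -0.0005 -0.0019]
```

Request:
jog_arm --deltas '[[[0,0,0.12,-0.002,0,-0.002],[0,0,0.24,-0.002,0,-0.002],[0,-0.03,0.25,-0.002,0,-0.002],[0,-0.06,0.25,-0.002,0,-0.002],[0,-0.08,0.25,-0.002,0,-0.002]]]'

```text
t: 2.7
tcp_pos: [0.4365, -0.1024, 0.0257]
ee_rot: [0.001, -0.605, 0.796, -0.002]
ft_force: [0.5, -0.1, 0.2]
grip_width: 0.045
```

Request:
jog_arm --deltas '[[[0,-0.04,0,0,0,0],[0,-0.08,0,0,0,0],[0,-0.11,0,0,0,0],[0,-0.14,0,0,0,0],[0,-0.17,0,0,0,0]]]'

```text
t: 3.12
tcp_pos: [0.4513, -0.1065, 0.0257]
ee_rot: [-0.001, -0.606, 0.796, -0.0]
ft_force: [-5.5, 1.0, 4.3]
grip_width: 0.0451
```

```bash
python3 go.py .56 -.116 .023 -90.7;python3 -c "
from rig import env;import cv2
for n in ['wrist']:
  cv2.imwrite('pics/%s2.png'%n,env.grab_frame(n)['img'])"
```

```text
t 3.12 pos [ 0.4513 -0.1065  0.0257] jaw -105.46 F [-5.5  1.   4.3] w 0.0451
shift(10cm) [-0.198 -1.073  0.026] turn [ 0.0003 -0.0006 -0.082 ]
```

View pics/wrist2.png

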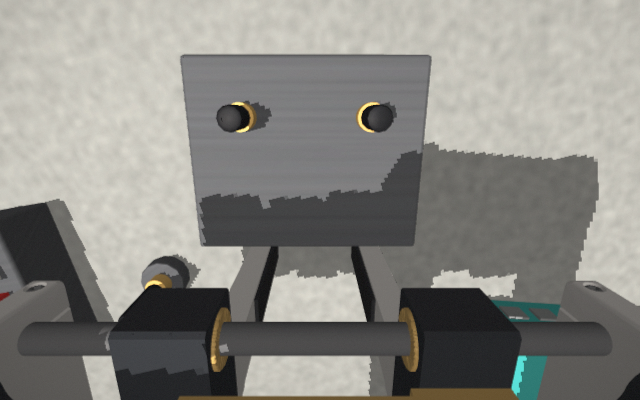

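Request:
jog_arm --deltas '[[[-0.005,-0.08,0,0,0,-0.004],[-0.012,-0.16,0.01,0,0,-0.01],[-0.02,-0.24,0.02,0,0,-0.016],[-0.03,-0.32,0.02,0,0,-0.022],[-0.04,-0.4,0.02,0,0,-0.028]]]'

```text
t: 3.58
tcp_pos: [0.4907, -0.1135, 0.0234]
ee_rot: [-0.002, -0.64, 0.768, 0.0]
ft_force: [-4.7, 1.0, 2.3]
grip_width: 0.0454
```

```bash
python3 go.py .57 -.125 .024 -90.7;python3 -c "
from rig import env;import cv2
for n in ['wrist']:
  cv2.imwrite('pics/%s3.png'%n,env.grab_frame(n)['img'])"
```

```text
t 3.58 pos [ 0.4907 -0.1135  0.0234] jaw -100.36 F [-4.7  1.   2.3] w 0.0454
shift(10cm) [-0.03  -0.801 -0.009] turn [ 0.001  -0.0007 -0.0537]
```

View pics/wrist3.png

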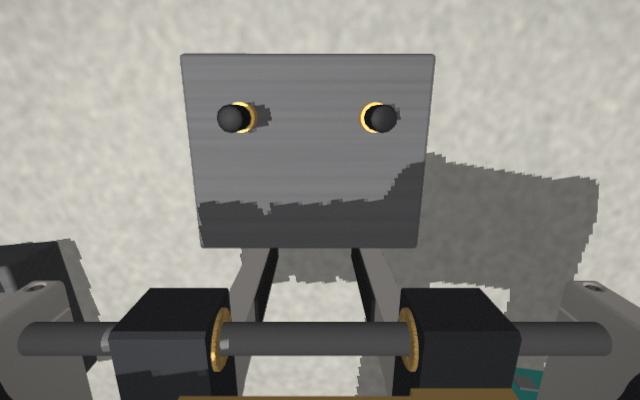

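The module moves rigidly with the fingers: its lid is still at columns 181–434, square to the jaws. Continuing.

Request:
jog_arm --deltas '[[[-0.005,-0.08,0,0,0,-0.004],[-0.01,-0.16,0,0,0,-0.01],[-0.015,-0.24,0,0,0,-0.016],[-0.02,-0.32,0,0,0,-0.022],[-0.03,-0.4,0,0,0,-0.028]]]'

```text
t: 4.05
tcp_pos: [0.5333, -0.1182, 0.0233]
ee_rot: [-0.001, -0.674, 0.738, -0.001]
ft_force: [-3.0, -0.8, 0.4]
grip_width: 0.0453
```

Request:
jog_arm --deltas '[[[-0.005,-0.08,0,0,0,-0.004],[-0.01,-0.16,0,0,0,-0.01],[-0.015,-0.24,0,0,0,-0.016],[-0.02,-0.32,0,0,0,-0.022],[-0.03,-0.4,0,0,0,-0.026]]]'

```text
t: 4.47
tcp_pos: [0.5742, -0.1189, 0.0233]
ee_rot: [-0.001, -0.704, 0.71, -0.001]
ft_force: [-3.5, -1.4, 1.3]
grip_width: 0.0449
```

```bash
python3 go.py .60 -.125 .024 -90.7;python3 -c "
from rig import env;import cv2
for n in ['wrist']:
  cv2.imwrite('pics/%s4.png'%n,env.grab_frame(n)['img'])"
```

```text
t 4.47 pos [ 0.5742 -0.1189  0.0233] jaw -90.42 F [-3.5 -1.4  1.3] w 0.0449
shift(10cm) [ 0.059 -0.258 -0.007] turn [-0.     -0.0007  0.0015]
```

View pics/wrist4.png

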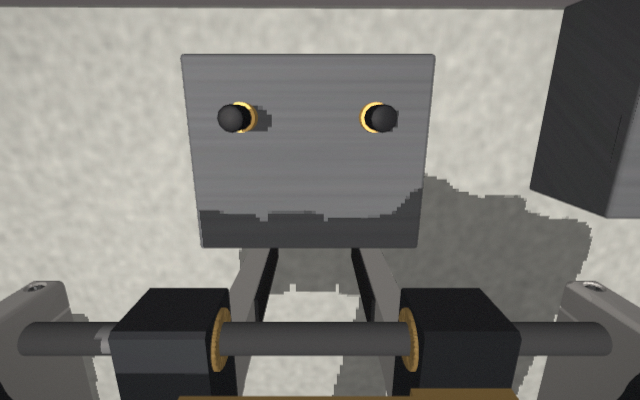

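The wrist view shows the rail at rows 8–10, parallel to the module's back edge (row 55). Slow pushes now.

Request:
jog_arm --deltas '[[[0,-0.04,0,0,0,0],[0,-0.08,0,0,0,0.001],[0,-0.12,0,0,0,0.001],[0,-0.16,0,0,0,0.001],[0,-0.2,0,0,0,0.001]]]'

```text
t: 4.93
tcp_pos: [0.5964, -0.1188, 0.0235]
ee_rot: [0.0, -0.703, 0.711, -0.002]
ft_force: [-4.6, 0.1, 1.3]
grip_width: 0.0447
```

Request:
jog_arm --deltas '[[[0,-0.02,0,0,0,0],[0,-0.04,0,0,0,0],[0,-0.055,0,0,0,0],[0,-0.065,0,0,0,0],[0,-0.075,0,0,0,0]]]'

```text
t: 5.35
tcp_pos: [0.6025, -0.1188, 0.0235]
ee_rot: [-0.001, -0.703, 0.711, -0.001]
ft_force: [-9.1, 0.2, 4.3]
grip_width: 0.0455
```

```bash
python3 go.py .60 -.125 .024 -90.7;python3 -c "
from rig import env;import cv2
for n in ['wrist']:
  cv2.imwrite('pics/%s5.png'%n,env.grab_frame(n)['img'])"
```

```text
t 5.35 pos [ 0.6025 -0.1188  0.0235] jaw -90.59 F [-9.1  0.2  4.3] w 0.0455
shift(10cm) [ 0.062  0.024 -0.005] turn [ 0.0001 -0.0006  0.0006]
```

View pics/wrist5.png

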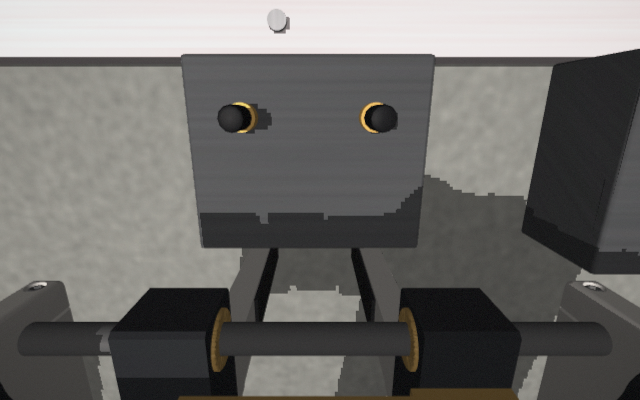

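The back edge is now on the rail (row 55) and force is rising. A little more, then back off.

Request:
jog_arm --deltas '[[[0,-0.02,0,0,0,0],[0,-0.03,0,0,0,0],[0,-0.04,0,0,0,0]]]'

```text
t: 5.65
tcp_pos: [0.6025, -0.1189, 0.0236]
ee_rot: [-0.004, -0.703, 0.711, 0.003]
ft_force: [-16.7, 1.4, 10.2]
grip_width: 0.0452
```

Request:
jog_arm --deltas '[[[0,0.1,0,0,0,0],[0,0.25,0,0,0,0],[0,0.35,-0.2,0,0,0],[0,0.35,-0.55,0,0,0],[0,0.35,-0.9,0,0,0]]]'

```text
t: 6.07
tcp_pos: [0.5682, -0.118, 0.1137]
ee_rot: [-0.004, -0.703, 0.711, 0.003]
ft_force: [0.8, -1.0, 0.9]
grip_width: 0.045
```

```bash
python3 -c "
from rig import env;from h import *
f=env.grab_frame('scene');cv2.imwrite('pics/s6.png',f['img'])
boxes(f,.03,.042,(.5,.75,-.24,.2))
boxes(f,.042,.06,(.5,.75,-.5,.6))
boxes(f,.012,.024,(.5,.75,-.5,.6))"; python3 go.py .66 -.205 .1 0
```

```text
px [360. 234.] n 359 z 0.0361 mean [0.518  0.1097 0.0359] rect [515.6 106.9] [114.   30.1] 89.65
px [250. 276.] n 1894 z 0.0363 mean [ 0.6629 -0.1149  0.0362] rect [ 659.1 -115.6] [ 98.  115.3] 0.13
px [156. 265.] n 2226 z 0.055 mean [ 0.6654 -0.3126  0.0542] rect [ 654.6 -319.8] [141.3 102.4] 89.43
px [483. 290.] n 2710 z 0.055 mean [0.672  0.3522 0.0543] rect [661.4 356.9] [140.7 103.7] 89.24
px [357. 241.] n 179 z 0.0182 mean [0.5242 0.1058 0.0181] rect [523.  106.9] [112.7   8.8] 84.03
px [598. 298.] n 423 z 0.0178 mean [0.6386 0.5952 0.018 ] rect [625.1 595.1] [249.7   5.1] 0.18
px [321. 304.] n 1773 z 0.0182 mean [0.7065 0.0318 0.0181] rect [662.7  19.3] [860.6 107.6] 89.08
t 6.12 pos [ 0.5736 -0.1195  0.1241] jaw -90.59 F [ 2.6 -0.8  5. ] w 0.0453
shift(10cm) [ 0.845 -0.871  0.252] turn [-3.000e-04 -3.100e-03 -5.032e-01]
```

View pics/s6.png

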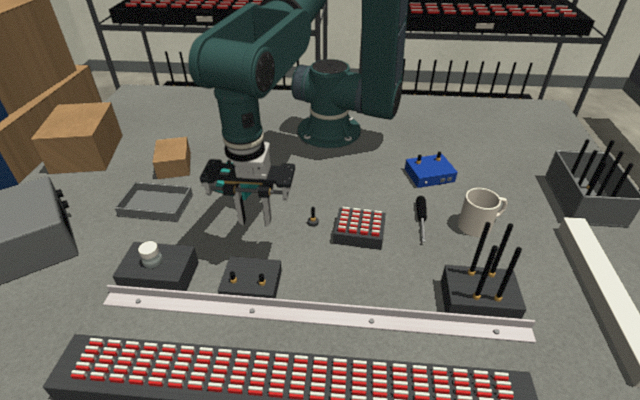

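The module is flush on the rail at about (0.659,-0.116) and nothing else moved. Now I rotate the jaws and go to its right side, in the 75 mm gap before the end unit.

Request:
jog_arm --deltas '[[[0,0,-0.2,0,0,-0.039],[0.1,0,-0.35,0,0,-0.078],[0.3,0,-0.4,0,0,-0.117],[0.5,0,-0.4,0,0,-0.156],[0.65,0,-0.4,0,0,-0.195]]]'

```text
t: 6.53
tcp_pos: [0.5748, -0.186, 0.1663]
ee_rot: [0.0, 0.886, -0.463, 0.008]
ft_force: [0.3, 0.3, 0.1]
grip_width: 0.045
```

```bash
python3 go.py .66 -.205 .16 -0.6
```

```text
t 6.53 pos [ 0.5748 -0.186   0.1663] jaw -55.14 F [0.3 0.3 0.1] w 0.045
shift(10cm) [ 0.642 -0.59   0.076] turn [ 3.00e-04 -5.20e-03 -3.03e-01]
```

Request:
jog_arm --deltas '[[[0.15,-0.1,0,0,-0.003,-0.039],[0.3,-0.25,0,0,-0.005,-0.078],[0.5,-0.45,0,0,-0.005,-0.117],[0.64,-0.59,0,0,-0.005,-0.156],[0.64,-0.59,0,0,-0.005,-0.195]]]'

```text
t: 6.95
tcp_pos: [0.664, -0.2055, 0.1665]
ee_rot: [-0.001, 0.985, -0.171, 0.003]
ft_force: [-1.2, 0.1, 0.3]
grip_width: 0.0452
```

```bash
python3 go.py .66 -.202 .12 -0.6
```

```text
t 6.95 pos [ 0.664  -0.2055  0.1665] jaw -19.67 F [-1.2  0.1  0.3] w 0.0452
shift(10cm) [-0.052 -0.019  0.465] turn [-0.0006 -0.0019 -0.1059]
```

Request:
jog_arm --deltas '[[[-0.1,-0.02,0,0,-0.001,-0.039],[-0.1,-0.02,0,0,-0.002,-0.078],[-0.1,-0.02,0,0,-0.002,-0.106],[-0.1,-0.02,0.1,0,-0.002,-0.106],[-0.1,-0.02,0.2,0,-0.002,-0.106]]]'

```text
t: 7.37
tcp_pos: [0.6569, -0.2006, 0.1469]
ee_rot: [-0.0, 1.0, -0.006, 0.002]
ft_force: [-0.6, 0.3, -0.0]
grip_width: 0.0456
```

```bash
python3 go.py .655 -.202 .024 -0.65;python3 -c "
from rig import env;import cv2
for n in ['wrist']:
  cv2.imwrite('pics/%s7.png'%n,env.grab_frame(n)['img'])"
```

```text
t 7.37 pos [ 0.6569 -0.2006  0.1469] jaw -0.72 F [-0.6  0.3 -0. ] w 0.0456
shift(10cm) [-0.024  0.015  1.229] turn [-0.0002 -0.0014 -0.0004]
```

View pics/wrist7.png

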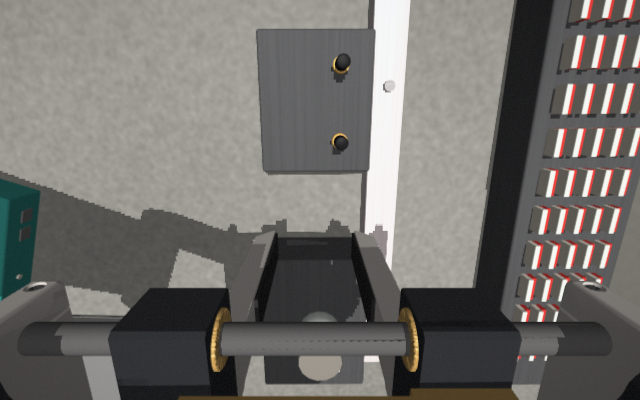

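Wrist view: the module is ahead at rows 30–170, the fingertips are at row 235 and the end unit lies behind them. The gap is clear, so I descend.

Request:
jog_arm --deltas '[[[-0.01,0,0.25,0,-0.001,0],[-0.02,0,0.5,0,-0.001,0],[-0.02,0,0.75,0,-0.001,0],[-0.02,0,0.95,0,-0.001,0],[-0.02,0,0.98,0,-0.001,0]]]'

```text
t: 7.83
tcp_pos: [0.6496, -0.1983, 0.0383]
ee_rot: [-0.003, 1.0, -0.007, -0.007]
ft_force: [-1.0, 0.1, -1.1]
grip_width: 0.0448
```

Request:
jog_arm --deltas '[[[0,0,0.08,0,0,0],[0,0,0.15,0,0,0],[0,0,0.2,0,0,0],[0,0,0.23,0,0,0],[0,0,0.23,0,0,0]]]'

```text
t: 8.25
tcp_pos: [0.6494, -0.1982, 0.0153]
ee_rot: [-0.003, 1.0, -0.007, -0.007]
ft_force: [-0.2, 0.2, 0.5]
grip_width: 0.0453
```

```bash
python3 go.py .655 -.185 .024 -0.65
```

```text
t 8.25 pos [ 0.6494 -0.1982  0.0153] jaw -0.81 F [-0.2  0.2  0.5] w 0.0453
shift(10cm) [ 0.053 -0.133 -0.087] turn [-0.0021  0.0045 -0.0009]
```

Request:
jog_arm --deltas '[[[0,0,-0.06,-0.002,0.004,0.001],[0.04,0,-0.09,-0.002,0.004,0.001],[0.05,-0.02,-0.09,-0.002,0.004,0.001],[0.05,-0.05,-0.09,-0.002,0.004,0.001],[0.05,-0.08,-0.09,-0.002,0.004,0.001]]]'

```text
t: 8.67
tcp_pos: [0.6551, -0.1901, 0.025]
ee_rot: [0.0, 1.0, -0.009, -0.0]
ft_force: [-0.6, -0.4, 0.4]
grip_width: 0.0452
```

Request:
jog_arm --deltas '[[[0,-0.03,0,0,0,0],[0,-0.06,0,0,0,0],[0,-0.09,0,0,0,0],[0,-0.12,0,0,0,0],[0,-0.15,0,0,0,0]]]'

```text
t: 9.08
tcp_pos: [0.6548, -0.1762, 0.0249]
ee_rot: [0.001, 1.0, -0.009, -0.001]
ft_force: [-2.1, -4.4, 0.2]
grip_width: 0.0453
```

```bash
python3 go.py .657 -.100 .024 -0.65;python3 -c "
from rig import env;import cv2
for n in ['wrist']:
  cv2.imwrite('pics/%s8.png'%n,env.grab_frame(n)['img'])"
```

```text
t 9.08 pos [ 0.6548 -0.1762  0.0249] jaw -1.02 F [-2.1 -4.4  0.2] w 0.0453
shift(10cm) [ 0.009 -0.762  0.008] turn [ 0.0007  0.0005 -0.0021]
```

View pics/wrist8.png

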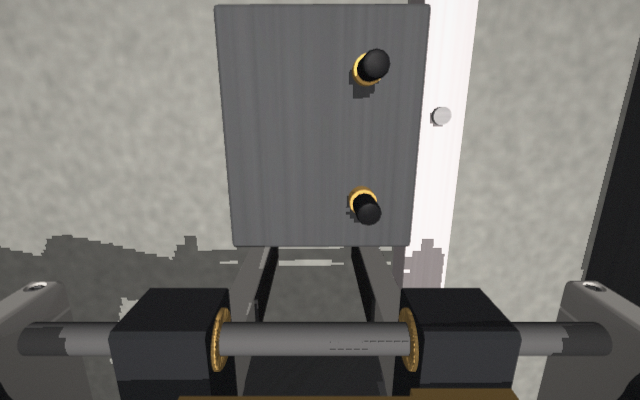

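Request:
jog_arm --deltas '[[[0,-0.08,0,0,0,-0.001],[0,-0.18,0,0,0,-0.002],[0,-0.28,0,0,0,-0.002],[0,-0.38,0,0,0,-0.002],[0,-0.48,0,0,0,-0.002]]]'

```text
t: 9.55
tcp_pos: [0.6558, -0.1262, 0.0249]
ee_rot: [0.0, 1.0, -0.006, -0.001]
ft_force: [-1.2, -2.9, 0.7]
grip_width: 0.045
```

```bash
python3 go.py .657 -.100 .024 -0.65;python3 -c "
from rig import env;import cv2
for n in ['wrist']:
  cv2.imwrite('pics/%s9.png'%n,env.grab_frame(n)['img'])"
```

```text
t 9.55 pos [ 0.6558 -0.1262  0.0249] jaw -0.63 F [-1.2 -2.9  0.7] w 0.045
shift(10cm) [ 0.009 -0.262  0.009] turn [0.0003 0.0004 0.0001]
```

View pics/wrist9.png

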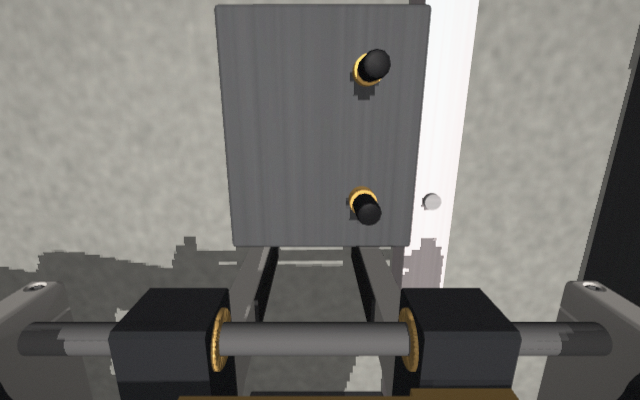

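The module slides along the rail, square and still flush. Continuing.

Request:
jog_arm --deltas '[[[0,-0.11,0,0,0,0],[0,-0.22,0,0,0,0],[0,-0.33,0,0,0,0],[0,-0.44,0,0,0,0],[0,-0.55,0,0,0,0]]]'

```text
t: 10.02
tcp_pos: [0.6564, -0.0672, 0.0249]
ee_rot: [-0.001, 1.0, -0.005, -0.001]
ft_force: [0.5, -3.2, 0.4]
grip_width: 0.0452
```

Request:
jog_arm --deltas '[[[0,-0.11,0,0,0,0],[0,-0.22,0,0,0,0],[0,-0.33,0,0,0,0],[0,-0.44,0,0,0,0],[0,-0.55,0,0,0,0]]]'

```text
t: 10.43
tcp_pos: [0.6568, -0.0111, 0.0249]
ee_rot: [-0.001, 1.0, -0.005, -0.001]
ft_force: [-0.6, -2.2, -0.0]
grip_width: 0.0453
```

```bash
python3 go.py .657 .16 .024 -0.65;python3 -c "
from rig import env;import cv2
for n in ['wrist']:
  cv2.imwrite('pics/%s10.png'%n,env.grab_frame(n)['img'])"
```

```text
t 10.43 pos [ 0.6568 -0.0111  0.0249] jaw -0.52 F [-0.6 -2.2 -0. ] w 0.0453
shift(10cm) [-0.014 -1.711  0.013] turn [-0.0007  0.0005  0.0007]
```

View pics/wrist10.png

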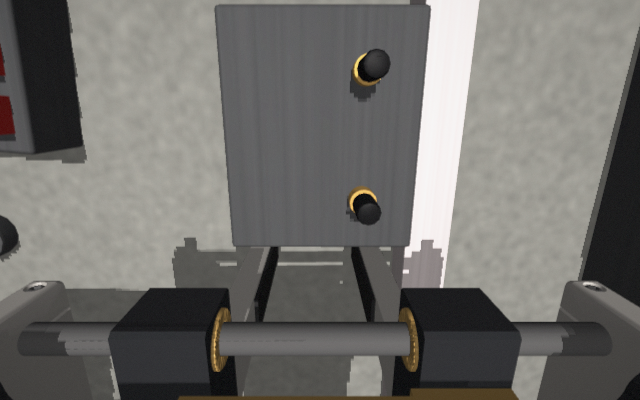

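Request:
jog_arm --deltas '[[[0.003,-0.11,0,0,0,0],[0.006,-0.22,0,0,0,0],[0.009,-0.33,0,0,0,0],[0.01,-0.44,0,0,0,0.001],[0.01,-0.55,0,0,0,0.001]]]'

```text
t: 10.9
tcp_pos: [0.6576, 0.0473, 0.0249]
ee_rot: [-0.002, 1.0, -0.005, -0.001]
ft_force: [-0.7, -3.2, 0.1]
grip_width: 0.0448
```

Request:
jog_arm --deltas '[[[0.003,-0.11,0,0,0,0],[0.006,-0.22,0,0,0,0],[0.009,-0.33,0,0,0,0],[0.01,-0.44,0,0,0,0],[0.01,-0.55,0,0,0,0]]]'

```text
t: 11.32
tcp_pos: [0.6584, 0.1028, 0.0249]
ee_rot: [-0.002, 1.0, -0.005, -0.003]
ft_force: [-3.3, -5.2, 0.5]
grip_width: 0.0452
```

```bash
python3 go.py .66 .163 .024 -0.65;python3 -c "
from rig import env;import cv2
for n in ['wrist','scene']:
  cv2.imwrite('pics/%s11.png'%n,env.grab_frame(n)['img'])"
```

```text
t 11.32 pos [0.6584 0.1028 0.0249] jaw -0.6 F [-3.3 -5.2  0.5] w 0.0452
shift(10cm) [ 0.01  -0.602  0.011] turn [-0.001   0.0016  0.0003]
```

View pics/wrist11.png

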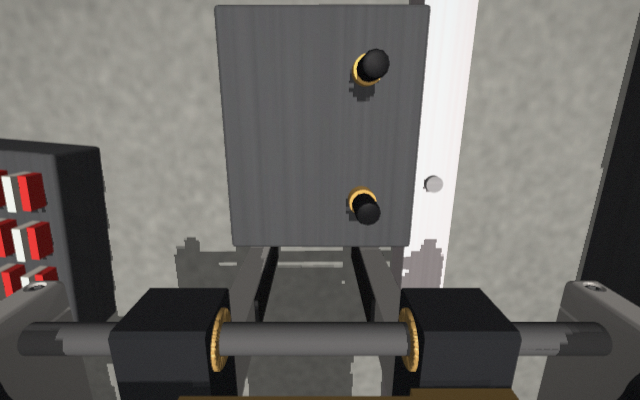

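View pics/scene11.png

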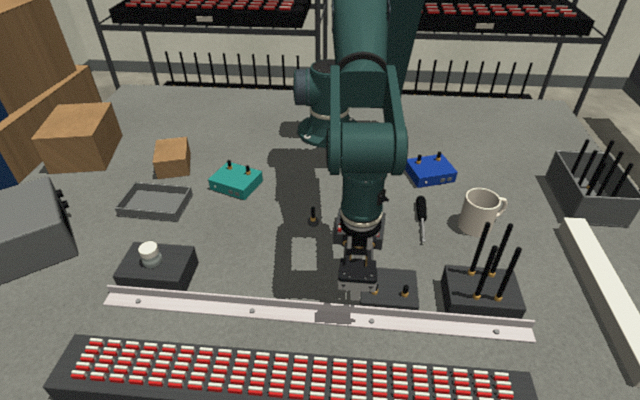

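The module is about 60 mm from the chassis, square on the rail, and the gripper is clear of the tall antennas.

Request:
jog_arm --deltas '[[[0.001,-0.09,0,0,0,0],[0.002,-0.18,0,0,0,0],[0.003,-0.27,0,0,0,0],[0.003,-0.36,0,0,0,0],[0.003,-0.42,0,0,0,0]]]'

```text
t: 11.83
tcp_pos: [0.6597, 0.1489, 0.0252]
ee_rot: [-0.004, 1.0, -0.004, -0.001]
ft_force: [0.2, -2.9, -1.5]
grip_width: 0.0457
```

Request:
jog_arm --deltas '[[[0,-0.03,0,0,0,0],[0,-0.06,0,0,0,0],[0,-0.09,0,0,0,0],[0,-0.11,0,0,0,0],[0,-0.13,0,0,0,0]]]'

```text
t: 12.25
tcp_pos: [0.6598, 0.1619, 0.0252]
ee_rot: [-0.004, 1.0, -0.004, -0.002]
ft_force: [-0.2, -2.7, -1.8]
grip_width: 0.0449
```

```bash
python3 go.py .66 .163 .024 -0.65;python3 -c "
from rig import env;import cv2
for n in ['wrist']:
  cv2.imwrite('pics/%s12.png'%n,env.grab_frame(n)['img'])"
```

```text
t 12.25 pos [0.6598 0.1619 0.0252] jaw -0.48 F [-0.2 -2.7 -1.8] w 0.0449
shift(10cm) [ 0.002 -0.011  0.012] turn [-0.0025  0.001   0.0009]
```

View pics/wrist12.png

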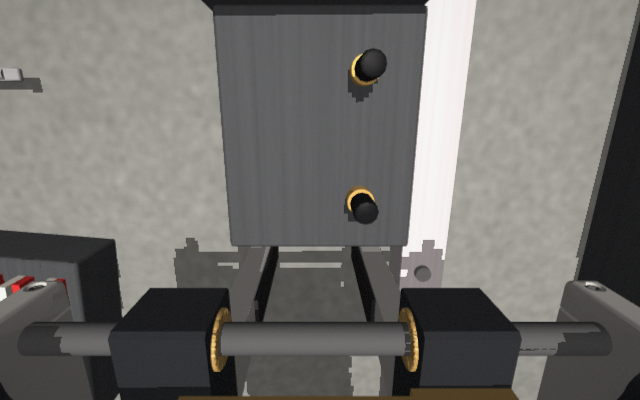

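Request:
jog_arm --deltas '[[[0,-0.01,0,0,0,0],[0,-0.02,0,0,0,0],[0,-0.03,0,0,0,0],[0,-0.04,0,0,0,0],[0,-0.04,0,0,0,0]]]'

```text
t: 12.72
tcp_pos: [0.6597, 0.1627, 0.0252]
ee_rot: [-0.001, 1.0, -0.005, -0.002]
ft_force: [-1.3, -9.5, 0.0]
grip_width: 0.0453
```

```bash
python3 go.py .66 .163 .024 -0.65
```

```text
t 12.72 pos [0.6597 0.1627 0.0252] jaw -0.54 F [-1.3 -9.5  0. ] w 0.0453
shift(10cm) [ 0.003 -0.003  0.012] turn [-0.0007  0.0012  0.0006]
```

Contact with the chassis (position stopped, force rising to 9.5 N). One firmer press, then I back off.

Request:
jog_arm --deltas '[[[0,-0.03,0,0,0,0],[0,-0.05,0,0,0,0],[0,-0.06,0,0,0,0]]]'

```text
t: 12.97
tcp_pos: [0.6596, 0.1627, 0.0253]
ee_rot: [0.004, 1.0, -0.006, -0.003]
ft_force: [-1.9, -15.1, 0.5]
grip_width: 0.045
```

Request:
jog_arm --deltas '[[[0,0.1,0,0,0,0],[0,0.25,0,0,0,0],[0,0.4,0,0,0,0],[0,0.4,-0.3,0,0,0],[0,0.4,-0.6,0,0,0]]]'

```text
t: 13.38
tcp_pos: [0.6576, 0.1216, 0.0834]
ee_rot: [0.004, 1.0, -0.006, -0.006]
ft_force: [0.9, 0.7, -0.1]
grip_width: 0.0448
```

```bash
python3 go.py .57 .13 .15 -90.65;python3 -c "
from rig import env;from h import *
cv2.imwrite('pics/w13.png',env.grab_frame('wrist')['img'])
f=env.grab_frame('scene');cv2.imwrite('pics/s13.png',f['img'])
boxes(f,.03,.042,(.5,.75,-.24,.35))"
```

```text
t 13.38 pos [0.6576 0.1216 0.0834] jaw -0.75 F [ 0.9  0.7 -0.1] w 0.0448
shift(10cm) [-0.885 -0.068 -0.657] turn [0.0049 0.0009 0.4995]
px [343. 232.] n 127 z 0.0362 mean [0.515  0.0711 0.036 ] rect [512.4  73.3] [47.  23.7] 88.53
px [421. 290.] n 2256 z 0.0362 mean [0.6687 0.2353 0.0362] rect [661.6 261.1] [177.8 100. ] 89.15
```

View pics/w13.png

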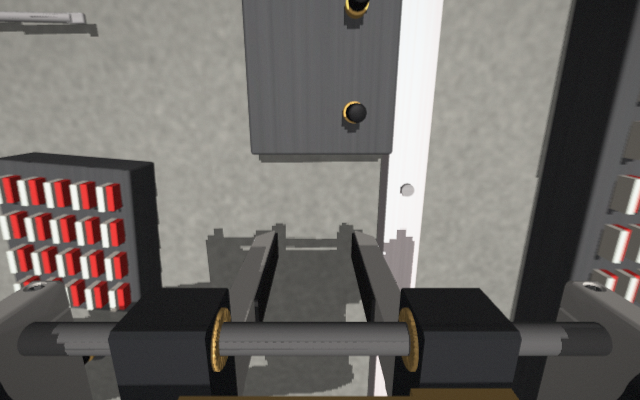

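View pics/s13.png

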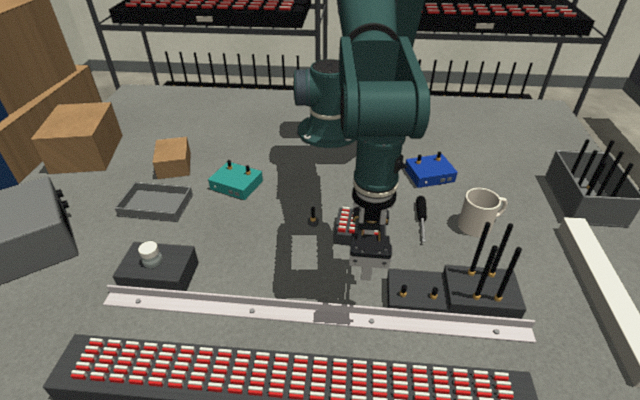

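```bash
python3 -c "
from rig import env;from h import *
f=env.grab_frame('wrist');print('cam',(-f['R'].T@f['t']).round(4), env.sense()['tcp_pos'])
W=world(f)
m=(W[...,2]>.033)&(W[...,2]<.040)&(W[...,0]>.59)&(W[...,0]<.73)&(W[...,1]<.3)
for r in range(20,150,20):
  c=np.where(m[r,200:420])[0]+200; e=W[r,c[0]],W[r,c[-1]]
  k=[W[r,x].round(4) for x in range(388,400,1)]
  print(r,c[0],c[-1],e[0].round(4),e[1].round(4))
for r in (170,200,230):
  print(r,[(x,W[r,x].round(3).tolist()) for x in range(374,396,2)])
g=env.grab_frame('scene')
boxes(g,.08,.19,(.5,.8,.2,.5),8)
boxes(g,.03,.042,(.5,.75,.16,.287))
boxes(g,.06,.08,(.55,.75,.25,.45),4)
"
```

```text
cam [0.6633 0.2056 0.2579] [0.66212574 0.12294214 0.09019317]
20 236 385 [0.6166 0.2581 0.0353] [0.7104 0.2573 0.0351]
40 237 384 [0.6165 0.2466 0.0359] [0.7105 0.2459 0.0343]
60 238 383 [0.616  0.2349 0.0354] [0.7104 0.2341 0.0344]
80 239 382 [0.6156 0.2228 0.0348] [0.7104 0.2218 0.0339]
100 241 381 [0.6163 0.2102 0.0365] [0.7101 0.2091 0.0353]
120 242 379 [0.6157 0.1972 0.0353] [0.709  0.1961 0.0368]
140 243 378 [0.6154 0.1837 0.0354] [0.709  0.1826 0.0363]
170 [(374, [0.71, 0.159, 0.021]), (376, [0.711, 0.16, 0.026]), (378, [0.712, 0.159, 0.026]), (380, [0.714, 0.159, 0.025]), (382, [0.72, 0.155, 0.003]), (384, [0.722, 0.155, 0.004]), (386, [0.723, 0.155, 0.005]), (388, [0.725, 0.155, 0.004]), (390, [0.727, 0.155, 0.004]), (392, [0.728, 0.155, 0.003]), (394, [0.73, 0.155, 0.004])]
200 [(374, [0.71, 0.136, 0.025]), (376, [0.712, 0.136, 0.024]), (378, [0.713, 0.136, 0.026]), (380, [0.719, 0.13, 0.006]), (382, [0.721, 0.13, 0.005]), (384, [0.723, 0.129, 0.004]), (386, [0.725, 0.129, 0.003]), (388, [0.726, 0.129, 0.004]), (390, [0.728, 0.129, 0.004]), (392, [0.73, 0.129, 0.003]), (394
[... 505 characters left out ...]
.1373] rect [663.  355.8] [10.2 80.2] 55.85
px [509. 271.] n 269 z 0.1383 mean [0.6942 0.3751 0.1371] rect [693.5 375.4] [9.9 9.5] 60.5
px [418. 289.] n 2101 z 0.0362 mean [0.6665 0.2295 0.0362] rect [662.8 230.1] [115.5  97.9] 88.81
px [472. 270.] n 45 z 0.0689 mean [0.6341 0.3362 0.0686] rect [633.9 337. ] [11.5  9.9] 77.91
px [492. 271.] n 46 z 0.0683 mean [0.6348 0.3759 0.069 ] rect [635.  376.3] [11.9  7.3] 81.87
px [436. 289.] n 20 z 0.0617 mean [0.6836 0.2593 0.062 ] rect [682.9 259.8] [8.6 9. ] 48.13
px [477. 294.] n 49 z 0.0667 mean [0.6941 0.3354 0.0682] rect [694.5 335.2] [11.7  7.7] 67.25
px [499. 295.] n 51 z 0.067 mean [0.6941 0.3753 0.0682] rect [693.7 375.6] [12.5  9.3] 63.43
```

The module's back edge agrees with the rail line to within 1–2 mm and its side is on the chassis. I add a gentle confirming push from the front with both fingers; the antennas start at y≈0.33, which leaves the gripper body about 25 mm.

Request:
jog_arm --deltas '[[[0,0,-0.3,0,0,0],[-0.1,0,-0.6,0,0,0.039],[-0.3,0,-0.7,0,0,0.078],[-0.5,0,-0.7,0,0,0.117],[-0.6,0,-0.7,0,0,0.156]]]'

```text
t: 14.0
tcp_pos: [0.599, 0.1243, 0.1574]
ee_rot: [0.003, 0.968, -0.251, -0.0]
ft_force: [-0.4, 0.0, -1.0]
grip_width: 0.0451
```

```bash
python3 go.py .572 .15 .15 -90.65
```

```text
t 14.0 pos [0.599  0.1243 0.1574] jaw -29.06 F [-0.4  0.  -1. ] w 0.0451
shift(10cm) [-0.361 -0.094  0.073] turn [ 0.0018 -0.0014  0.3422]
```

Request:
jog_arm --deltas '[[[-0.1,0,0,0,0,0.039],[-0.2,-0.05,0,0,0,0.078],[-0.36,-0.09,0,0,0,0.117],[-0.36,-0.09,0,0,0,0.156],[-0.36,-0.09,0,0,0,0.195]]]'

```text
t: 14.42
tcp_pos: [0.5703, 0.1502, 0.1553]
ee_rot: [0.004, 0.846, -0.533, -0.001]
ft_force: [-0.0, -0.3, 0.7]
grip_width: 0.0446
```

```bash
python3 go.py .572 .21 .15 -90.65
```

```text
t 14.42 pos [0.5703 0.1502 0.1553] jaw -64.42 F [-0.  -0.3  0.7] w 0.0446
shift(10cm) [-0.532 -0.274  0.049] turn [ 0.0022 -0.0016  0.1457]
```

Request:
jog_arm --deltas '[[[-0.1,-0.05,0,0.001,0,0.039],[-0.25,-0.13,0,0.002,-0.001,0.078],[-0.4,-0.2,0,0.002,-0.001,0.117],[-0.53,-0.27,0,0.002,-0.001,0.145],[-0.53,-0.27,0,0.002,-0.001,0.145]]]'

```text
t: 14.83
tcp_pos: [0.5706, 0.2118, 0.1526]
ee_rot: [-0.002, -0.704, 0.71, 0.001]
ft_force: [-0.7, 0.6, -0.1]
grip_width: 0.0448
```

```bash
python3 go.py .580 .21 .028 -90.65;python3 -c "
from rig import env;import cv2
for n in ['wrist']:
  cv2.imwrite('pics/%s14.png'%n,env.grab_frame(n)['img'])"
```

```text
t 14.83 pos [0.5706 0.2118 0.1526] jaw -90.44 F [-0.7  0.6 -0.1] w 0.0448
shift(10cm) [ 0.016 -0.099  1.246] turn [ 0.0013 -0.0003  0.0012]
```

View pics/wrist14.png

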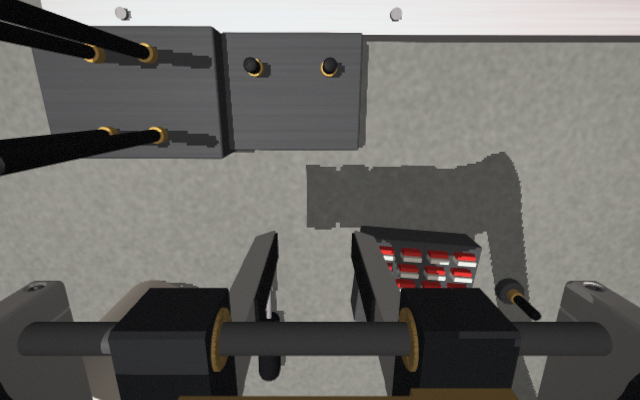

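The wrist view shows the module (lid columns 225–362) tight to the chassis face (column 222) and the rail. The fingers are in front of it, clear of the card module. Descending for the confirming push.

Request:
jog_arm --deltas '[[[0,0,0.3,0.001,0,0.001],[0,-0.03,0.6,0.001,0,0.001],[0,-0.05,0.9,0.001,0,0.001],[0,-0.06,0.99,0.001,0,0.001],[0,-0.06,0.99,0.001,0,0.001]]]'

```text
t: 15.3
tcp_pos: [0.5736, 0.2083, 0.0492]
ee_rot: [-0.005, -0.704, 0.71, 0.002]
ft_force: [0.1, -0.5, -1.1]
grip_width: 0.0452
```

```bash
python3 go.py .595 .21 .024 -90.65
```

```text
t 15.3 pos [0.5736 0.2083 0.0492] jaw -90.44 F [ 0.1 -0.5 -1.1] w 0.0452
shift(10cm) [-0.02  -0.217  0.25 ] turn [ 0.003  -0.0016  0.0011]
```

Request:
jog_arm --deltas '[[[-0.01,0,0.1,0.003,-0.001,0.001],[-0.02,-0.05,0.2,0.003,-0.001,0.001],[-0.02,-0.1,0.24,0.003,-0.001,0.001],[-0.02,-0.16,0.24,0.003,-0.001,0.001],[-0.02,-0.2,0.24,0.003,-0.001,0.001]]]'

```text
t: 15.72
tcp_pos: [0.5949, 0.21, 0.0261]
ee_rot: [0.0, -0.703, 0.711, -0.001]
ft_force: [0.6, 0.2, -0.4]
grip_width: 0.0448
```

```bash
python3 go.py .605 .21 .024 -90.65
```

```text
t 15.72 pos [0.5949 0.21   0.0261] jaw -90.62 F [ 0.6  0.2 -0.4] w 0.0448
shift(10cm) [-0.001 -0.1    0.021] turn [-0.0006 -0.0005  0.0002]
```

Request:
jog_arm --deltas '[[[0,-0.03,0,0,0,0],[0,-0.06,0,0,0,0],[0,-0.09,0,0,0,0],[-0.003,-0.11,0,0,0,0],[-0.006,-0.13,0,0,0,0]]]'

```text
t: 16.13
tcp_pos: [0.6058, 0.2103, 0.0264]
ee_rot: [-0.002, -0.703, 0.711, 0.0]
ft_force: [-7.0, -2.1, 7.8]
grip_width: 0.0452
```

```bash
python3 go.py .605 .21 .024 -90.65
```

```text
t 16.13 pos [0.6058 0.2103 0.0264] jaw -90.6 F [-7.  -2.1  7.8] w 0.0452
shift(10cm) [0.003 0.008 0.024] turn [ 0.0012 -0.0008  0.0003]
```

Request:
jog_arm --deltas '[[[0,-0.02,0,0,0,0],[-0.002,-0.04,0,0,0,0],[-0.003,-0.05,0,0,0,0]]]'

```text
t: 16.38
tcp_pos: [0.6058, 0.2103, 0.0264]
ee_rot: [-0.007, -0.704, 0.711, 0.004]
ft_force: [-15.2, -2.4, 8.1]
grip_width: 0.0451
```

Request:
jog_arm --deltas '[[[0,0.06,0,0,0,0],[0,0.18,0,0,0,0],[0,0.3,0,0,0,0],[0,0.3,-0.3,0,0,0],[0,0.3,-0.7,0,0,0]]]'

```text
t: 16.8
tcp_pos: [0.5726, 0.2101, 0.0921]
ee_rot: [-0.012, -0.704, 0.71, 0.007]
ft_force: [1.0, 0.3, 1.3]
grip_width: 0.0454
```

Request:
jog_arm --deltas '[[[0,0,-0.3,0,0,0],[0.1,0,-0.5,0,0,0],[0.3,0.1,-0.7,0,0,0],[0.3,0.2,-0.7,0,0,0],[0.3,0.2,-0.7,0,0,0]]]'

```text
t: 17.22
tcp_pos: [0.554, 0.1808, 0.1647]
ee_rot: [-0.01, -0.703, 0.711, 0.006]
ft_force: [-0.3, -0.0, -0.6]
grip_width: 0.0451
```

```bash
python3 go.py .605 .21 .024 -90.65;python3 -c "
from rig import env;from h import *
import pickle
f=env.grab_frame('wrist');cv2.imwrite('pics/w15.png',cv2.resize(f['img'],(800,500)))
s=env.grab_frame('scene');cv2.imwrite('pics/s15.png',cv2.resize(s['img'][130:330,220:540],(800,500),interpolation=cv2.INTER_CUBIC))
pickle.dump((f,s),open('f15.pkl','wb'))
boxes(s,.03,.042,(.5,.75,.16,.287))
boxes(s,.03,.046,(.3,.55,-.05,.2))
W=world(f)
m=(W[...,2]>.032)&(W[...,2]<.041)&(W[...,0]>.6)&(W[...,0]<.73)&(W[...,1]<.2855)&(W[...,1]>.16)
r=cv2.minAreaRect(W[m][:,:2].astype(np.float32)*1000);print(r)
"
```

```text
t 17.22 pos [0.554  0.1808 0.1647] jaw -90.58 F [-0.3 -0.  -0.6] w 0.0451
shift(10cm) [-0.306 -0.54   1.393] turn [ 0.0075 -0.0019  0.0004]
px [417. 289.] n 2091 z 0.0362 mean [0.6666 0.2294 0.0362] rect [662.4 230. ] [115.5  98.3] 88.82
px [360. 225.] n 1080 z 0.0372 mean [0.4884 0.1104 0.0387] rect [478.7 110.5] [114.8  97.8] 84.5
((663.2783203125, 229.43777465820312), (112.51608276367188, 95.12638854980469), 89.68799591064453)
```

View pics/w15.png

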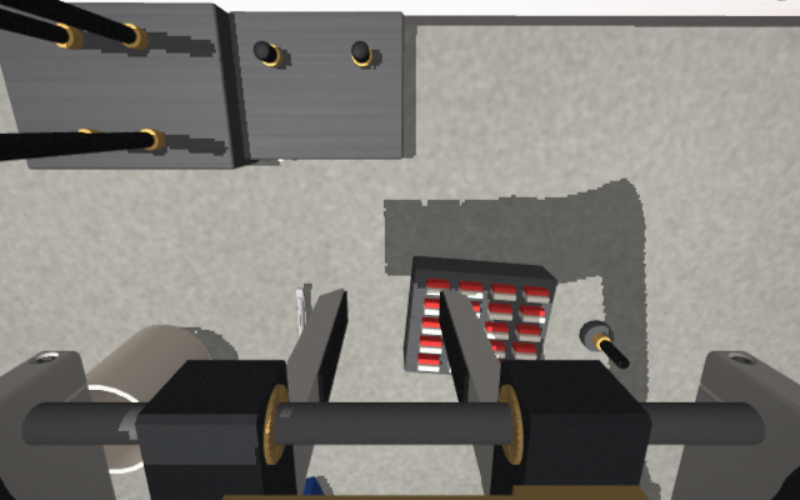

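View pics/s15.png

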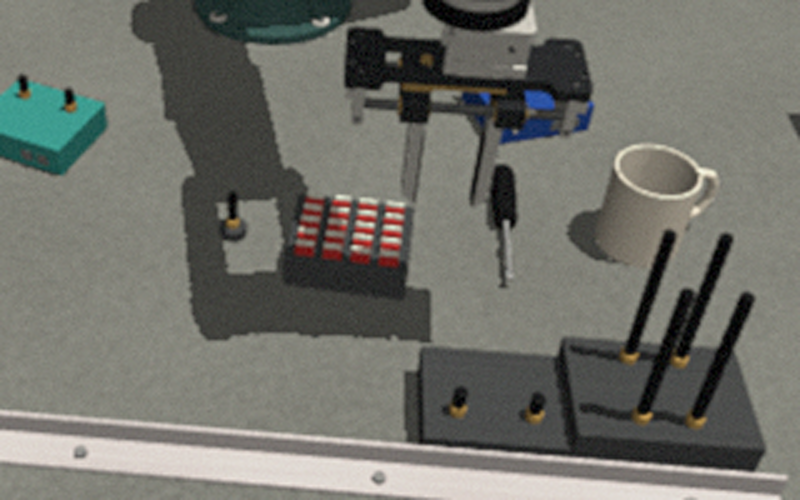

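The module is flush with the rail and tight to the chassis. The card module, spare, mug and screwdriver are where they were, and the robot is clear. Handing in.

```bash
python3 -c "
from rig import env
print(env.finish_job(), env.sense()['t'])"
```

```text
the job is handed in; nothing more can be done
the job is handed in; nothing more can be done
```

The module is against the rail and up against the four-antenna unit, and I handed the job in at about 17 s of the 64 s allowed.

**What I did:**
- I pushed the module's front face with both fingers, turning it about 15° square as it went onto the rail.
- I then slid it along the rail by its right side, past the card module, until it stopped against the unit.
- I finished with a light press from the front. The fingers only touched its sides, and the antennas were never touched.

**Last checks:**
- **Contact:** both pushes ended in a hard stop, with the finger position steady and the force rising to about 15 N.
- **Square to the rail:** the scene camera put the lid at (0.662, 0.230) m and 1.2° off the world axes. The wrist camera gave 0.3° from a partial view. The rail itself is about 0.7° off, so the two readings differ from it by about half a degree in opposite directions, within the noise.
- **Flush with the rail:** the back edge matched the rail line to within 1–2 mm, which is as fine as the cameras can show. I have no finer measurement of either gap.
- **Other things:** the card module measured within about 1.5 mm and 0.1° of its starting position, which is within measuring error. The spare, mug, screwdriver, blue module and turquoise module looked unmoved in the last pictures. The jar and tray were last seen in an earlier picture, also unmoved.

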